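# Clip the tile hangers onto the sorting rack and raise it

## Task

With the rack still down, clip every tile hanger on the table onto an eye of its own colour (red tiles on red eyes, blue on blue, one to an eye): push its snap hook down over the eye's bar so that the sprung gate gives way and closes again beneath it, and let go. Then press the lever all the way down to raise the loaded rack, and leave the hangers hanging. Be gentle, glaze chips: squeeze a hanger with no more than 60 N, press it on the rack with no more than 25 N, and leave the other things on the table alone.

Things in the scene. Friction and masses are not known exactly. Their poses are not given: they have to be found in the camera images.
- red_1: Tile hanger, 250 mm tall, 0.26 kg, standing on its tray; may be absent. Origin: tray's underside, centre under the hook; z up, x from spine to nose. Tin tray 6 mm thick, x -32 to +40, y +-32 mm, with a rust-red glazed square on it (top at z 14). A 12 mm wide steel spine at x -28 to -20 carries the snap hook (red_1_hook) and a red grip tab.
- red_1_tab (a point): Grip point of hanger red_1 (the others alike), at its x 0, z 228 mm: middle of the tab, which is 14 mm in x, 28 mm in y, and free from z 200 to 250; grip it across x, fingertips not below z 202
- red_1_hook (a point): Where the eye's bar rests in red_1's snap hook (others alike): x 0, z 185 mm, under the inverted-V crown. Mouth opens downward between spine (x -20) and nose (x 16, tip at z 136), shut by the gate at z 140. To clip: nose tip above the bar, bar below the mouth at x 0, push straight down till the bar centre is at z 175 to 185 (it passes the gate at about z 170), let go
- red_2: Tile hanger as red_1, may be absent
- blue_1: Tile hanger, same shape and sizes as red_1, but with a blue glazed hexagon and a blue tab; may be absent
- blue_2: Tile hanger, same shape and sizes as red_1, but with a blue glazed hexagon and a blue tab; may be absent
- red_1_gate (a joint): Sprung gate of hanger red_1: 34 mm brass flap hinged at x -20, z 140 of the hanger, its tip resting inside the nose. rad: 0 shut, grows as it is pressed inward (up) to 1.38; about 1.2 lets the bar pass. Spring torque 0.03 to 0.09 N m (roughly 2 to 5 N at the bar)
- red_2_gate (a joint): As red_1_gate
- blue_1_gate (a joint): As red_1_gate
- blue_2_gate (a joint): As red_1_gate
- eye_red_1 (a point): Red painted eye: closed upright staple on the rail, 10 mm bar along the rack's y, 44 mm clear between its 8 mm posts, 53 mm high. Point: middle of the bar, 200 mm over the table with the rack down; x away from the robot. Hang with the hanger's x along this x: spine on the robot's side of the rail, tray below it, 15 mm over the table. Come in along x with the tray passing under the rail
- eye_red_2 (a point): Red painted eye, as eye_red_1
- eye_blue_1 (a point): Blue painted eye, as eye_red_1
- eye_blue_2 (a point): Blue painted eye, as eye_red_1
- stand: Fixed black iron stand of the rack: two 20 mm posts 285 mm tall at y +-260 mm. Origin between their feet on the table. x away from the robot, y along the rail. The rail (14 mm in x, 16 high, 58 to 74 mm below the bars) slides on the posts; the eye bars are at x 0, y +157.5 red, +52.5 blue, -52.5 red, -157.5 blue
- rack: The sliding rack: rail with the four eyes. Its origin is that of the stand plus the lift, 0 to 50 mm
- lever (a joint): Long iron lever on the stand's left (+y) end, reaching towards the robot. rad: 0 (up to 0.1 at start) = handle sloping up at 0.45 rad from level, rack down; 0.8 = handle fully down against its stop, rack raised 50 mm. Stiff, stays where left; takes about 6 to 12 N on the handle
- lever_grip (a point): Middle of the lever's dark wooden handle (26 mm thick, from 40 mm behind this point to 43 mm beyond it), 190 mm from the pivot; push it down from above. It drops from about 233 to 85 mm over the table on an arc about the pivot, which lies at y 315, z 150 mm of the stand, axis along y
- red_square_1: Loose rust-red glazed square 70 x 70 x 12 mm, not to be sorted; a bystander
- red_square_2: Loose rust-red glazed square, as red_square_1; a bystander
- blue_hexagon: Loose blue glazed hexagon, 84 mm across, 12 mm thick, not to be sorted; a bystander
- whetting_block: Stone whetting block 150 x 50 x 30 mm; a bystander
- tin_funnel: Small tin funnel, mouth down, 90 mm wide, 100 mm tall; a bystander
There are look-alikes about, which are no part of the job. What is shaped like the blue_2 but turquoise is not meant.

How it is judged (in metres and radians):
On the way, in this order (a step that is already met when the one before it is completed fails the run):
1. every hanger is clipped onto an eye of its colour, gate shut, with the lever still up (((x of eye_red_1 in the frame of red_1 between -0.02 and 0.016 m and y of eye_red_1 in the frame of red_1 between -0.024 and 0.024 m and z of eye_red_1 in the frame of red_1 between 0.147 and 0.192 m) or (x of eye_red_2 in the frame of red_1 between -0.02 and 0.016 m and y of eye_red_2 in the frame of red_1 between -0.024 and 0.024 m and z of eye_red_2 in the frame of red_1 between 0.147 and 0.192 m)) and value of joint each of red_1_gate, red_2_gate, blue_1_gate, blue_2_gate below 0.15 rad and ((x of eye_red_1 in the frame of red_2 between -0.02 and 0.016 m and y of eye_red_1 in the frame of red_2 between -0.024 and 0.024 m and z of eye_red_1 in the frame of red_2 between 0.147 and 0.192 m) or (x of eye_red_2 in the frame of red_2 between -0.02 and 0.016 m and y of eye_red_2 in the frame of red_2 between -0.024 and 0.024 m and z of eye_red_2 in the frame of red_2 between 0.147 and 0.192 m)) and ((x of eye_blue_1 in the frame of blue_1 between -0.02 and 0.016 m and y of eye_blue_1 in the frame of blue_1 between -0.024 and 0.024 m and z of eye_blue_1 in the frame of blue_1 between 0.147 and 0.192 m) or (x of eye_blue_2 in the frame of blue_1 between -0.02 and 0.016 m and y of eye_blue_2 in the frame of blue_1 between -0.024 and 0.024 m and z of eye_blue_2 in the frame of blue_1 between 0.147 and 0.192 m)) and ((x of eye_blue_1 in the frame of blue_2 between -0.02 and 0.016 m and y of eye_blue_1 in the frame of blue_2 between -0.024 and 0.024 m and z of eye_blue_1 in the frame of blue_2 between 0.147 and 0.192 m) or (x of eye_blue_2 in the frame of blue_2 between -0.02 and 0.016 m and y of eye_blue_2 in the frame of blue_2 between -0.024 and 0.024 m and z of eye_blue_2 in the frame of blue_2 between 0.147 and 0.192 m)) and value of joint lever below 0.3 rad), for 0.3 s.
2. the lever is pressed fully down and the rack is up (value of joint lever above 0.72 rad), for 0.2 s.
At the end, for the whole second after the job is handed in: Every hanger present hangs on an eye of its own colour: the bar inside the hook (147 to 192 mm above the tray's underside, within -20 to +16 mm in x and 24 mm in y), gate below 0.15 rad, tilt below 0.7 rad, let go of; the lever is beyond 0.70 rad of 0.8 (((x of eye_red_1 in the frame of red_1 between -0.02 and 0.016 m and y of eye_red_1 in the frame of red_1 between -0.024 and 0.024 m and z of eye_red_1 in the frame of red_1 between 0.147 and 0.192 m) or (x of eye_red_2 in the frame of red_1 between -0.02 and 0.016 m and y of eye_red_2 in the frame of red_1 between -0.024 and 0.024 m and z of eye_red_2 in the frame of red_1 between 0.147 and 0.192 m)) and value of joint each of red_1_gate, red_2_gate, blue_1_gate, blue_2_gate below 0.15 rad and ((x of eye_red_1 in the frame of red_2 between -0.02 and 0.016 m and y of eye_red_1 in the frame of red_2 between -0.024 and 0.024 m and z of eye_red_1 in the frame of red_2 between 0.147 and 0.192 m) or (x of eye_red_2 in the frame of red_2 between -0.02 and 0.016 m and y of eye_red_2 in the frame of red_2 between -0.024 and 0.024 m and z of eye_red_2 in the frame of red_2 between 0.147 and 0.192 m)) and ((x of eye_blue_1 in the frame of blue_1 between -0.02 and 0.016 m and y of eye_blue_1 in the frame of blue_1 between -0.024 and 0.024 m and z of eye_blue_1 in the frame of blue_1 between 0.147 and 0.192 m) or (x of eye_blue_2 in the frame of blue_1 between -0.02 and 0.016 m and y of eye_blue_2 in the frame of blue_1 between -0.024 and 0.024 m and z of eye_blue_2 in the frame of blue_1 between 0.147 and 0.192 m)) and ((x of eye_blue_1 in the frame of blue_2 between -0.02 and 0.016 m and y of eye_blue_1 in the frame of blue_2 between -0.024 and 0.024 m and z of eye_blue_1 in the frame of blue_2 between 0.147 and 0.192 m) or (x of eye_blue_2 in the frame of blue_2 between -0.02 and 0.016 m and y of eye_blue_2 in the frame of blue_2 between -0.024 and 0.024 m and z of eye_blue_2 in the frame of blue_2 between 0.147 and 0.192 m)) and value of joint lever above 0.7 rad and angle between each of red_1, red_2, blue_1, blue_2's own z axis and vertical below 0.7 rad); the robot touches nothing.
It fails at once if a hanger is squeezed by the fingers with more than 60 N a finger (130 N both together) (contact force between the fingers and red_1 above 130 N or contact force between the fingers and red_2 above 130 N or contact force between the fingers and blue_1 above 130 N or contact force between the fingers and blue_2 above 130 N).
It fails at once if a hanger touched by the fingers is pressed on the rack with more than 25 N ((contact force between red_1 and rack above 25 N and contact force between the fingers and red_1 above 0.5 N) or (contact force between red_2 and rack above 25 N and contact force between the fingers and red_2 above 0.5 N) or (contact force between blue_1 and rack above 25 N and contact force between the fingers and blue_1 above 0.5 N) or (contact force between blue_2 and rack above 25 N and contact force between the fingers and blue_2 above 0.5 N)).
It fails at once if a bystander is moved more than 60 mm (distance of any of red_square_1, red_square_2, blue_hexagon, whetting_block, tin_funnel from where it was at the start of the episode above 0.06 m).
Of red_1, red_2, blue_1, blue_2 only 3 to 4 are there at a start; the rules pass over those that are not, and their reading is None.
At some moment in a run one of red_1, red_2, blue_1, blue_2 may be knocked a few centimetres aside while the robot is not near it.
It also fails if it takes over 210 s, if anything falls off the work surface, if the arm or the gripper's body presses on something with over 40 N, if the wrist force passes 120 N, or if a joint passes its speed limit or range.

## Robot

A 7-joint arm with a two-finger parallel gripper is mounted at the origin on the work surface. World frame = base frame: x ahead of the robot, y to its left, z up, the work surface at z = 0. Lengths are in mm, angles in rad, forces in N, time in s.
With the tool pointing down it reaches from about 400 to 875 mm from the base axis. Payload 4.4 kg.
Tool frame: the origin (TCP) lies at the very end of the fingers, on their centre line; the grasp point (between the pads) lies 19 mm behind it; y points along the fingers, x is the direction in which the jaws open and shut, and the axes are right-handed (so a half turn about y gives the same grasp; the last joint's range is limited). The gripper opens to 85 mm and grips with 20 to 120 N. Pads are 22 mm wide; open, the fingers measure 114 mm over their backs; the gripper's body (76 mm by 85 mm) begins 54 mm behind the grasp point. The pads swing forward as they close: fully open they stand 13 mm farther back than shut.
Start: joints at [-1.29, 0.628, 0.038, 1.517, -0.027, 0.996, -0.02], TCP at [220.905, 611.325, 231.313] pointing down, gripper open.
Joint ranges: [-3.06, 3.06], [-0.37, 2.12], [-1.25, 1.32], [0.18, 2.47], [-1.1, 4.24], [0.23, 1.98], [-2.94, 2.94]. Speed limits (rad/s): [2.57, 2.57, 3.14, 3.14, 3.14, 3.14, 3.14].

## Interface

Orientations are given as [roll, pitch, yaw] about the fixed x, y, z axes, in that order (R = Rz(yaw) Ry(pitch) Rx(roll)).
In Python, from cell import readout, eyes, finish_job gives the robot as it stands. The module is installed in compiled form; this text tells all that it offers.
- The arm moves only by the tool apply_moves, never from a script. Its argument "commands" is a list that holds one entry, the list of rows, each a list of 6 numbers: the shift along the tool's x, y, z in units of 0.04 m (1.0 is 0.04 m), then the turn, a rotation vector about the tool's x, y, z in units of 5 degrees (1.0 is 5 degrees). A call has 1 to 8 rows; each row shifts and turns the pose as measured when the row begins, along the tool's axes as they then stand; what a row does not reach is not made up. A row lasts 1/12 s, in which the tool goes at most 41.7 mm and 7.16 degrees, less where a joint would pass 70% of its speed; a pose out of reach is approached as far as the arm can. A call with a number of a shift or a turn outside -1 to 1 is refused whole. A call with a gripper value outside its range is refused whole. "claw" is the finger opening in mm, from 0 to 85.4, set as the call begins (left out, the last holds). The fingers move at their own pace and stop on an object; the grip force is fixed at half the most. Time passes only in rows, so rows that do not move let the fingers close. It gives the time, the measured TCP pose, the force and the opening at its end, in the units of the state.
- readout.read_state(): the state, without advancing time (a new reading comes with each control period).
- eyes.get_image(name): name is "scene" or "top" or "wrist"; returns a dict with "image" (480x640x3 uint8, red, green, blue), "mtx" (3x3 intrinsics, pixels), "rvec" (rotation vector, rad) and "tvec" (3), from world to camera coordinates, as OpenCV has them. Camera axes: x right, y down, z forward; pixel columns grow to the right and rows downward; lengths in mm; the calibration is good to about 2 mm. A picture is of the moment at which its call begins. There is no depth.
- finish_job(): hands the job in, once; it reports no verdict.
The state is a dict: "clock": time; "qpos": joint angles; "qd": joint speeds; "tau": joint torques, N m; "eef_pos": TCP position; "tool_rot": TCP orientation; "force": force on the tool from outside, world axes, zero at the start; "torque": the same for the moment, N m; "width": finger opening in mm.
Only numpy, scipy, OpenCV 4.12 (cv2) and the standard library are available. Lean on these libraries where they do the work, as an engineer would, in place of code of your own. Each camera call takes 0.05 s, during which the arm holds its last target. There are 200 camera calls.

## Working session

There is one attempt and no reset: what is moved stays moved. The work goes in short steps, Python scripts to look and compute and a tool call to move; the robot and the scene stay as the last step left them, time stands still between calls to the robot, and variables do not carry over. Pictures are saved under pics/ and viewed, about 12 in all and at most 16, crops included, and the job is handed in when it is done.

Besides the shell and the picture viewer there is one more tool, called after ">>>" by a JSON object that holds its "api" and its "payload". apply_moves: Moves the arm, as the interface text tells. Shifts and turns lie within -1 to 1; 1 stands for 0.04 m of shift or 5 degrees of turn. Its arguments: {"type":"object","properties":{"commands":{"type":"array"},"claw":{"type":"number"}},"required":["commands"]}

```bash
mkdir -p pics; cat > h.py <<'E'
import numpy as np, cv2
from cell import readout, eyes, finish_job
from scipy.spatial.transform import Rotation as R
def shot(n,f=None):
    d=eyes.get_image(n)
    if f: cv2.imwrite('pics/'+f,d['image'][:,:,::-1]); np.savez('pics/'+f+'.npz',**d)
    return d
def ld(f): return dict(np.load('pics/'+f+'.npz'))
def ray(d,p):
    M=cv2.Rodrigues(np.array(d['rvec'],float))[0]; t=np.array(d['tvec'],float).reshape(3)
    q=cv2.undistortPoints(np.array([[p]],float),d['mtx'],None)[0,0]
    return -M.T@t, M.T@np.array([q[0],q[1],1])
def onz(d,p,z):
    o,v=ray(d,p); return o+v*(z-o[2])/v[2]
def two(d1,p1,d2,p2):
    o1,v1=ray(d1,p1);o2,v2=ray(d2,p2); v1/=np.linalg.norm(v1); v2/=np.linalg.norm(v2)
    s=np.linalg.lstsq(np.stack([v1,-v2],1),o2-o1,rcond=None)[0]
    a=o1+s[0]*v1;b=o2+s[1]*v2
    return (a+b)/2,np.linalg.norm(a-b)
def proj(d,P): return cv2.projectPoints(np.array(P,float).reshape(-1,1,3),np.array(d['rvec'],float),np.array(d['tvec'],float),d['mtx'],None)[0].reshape(-1,2)
E
python3 - <<'E'
from h import *
for n in('scene','top','wrist'):
    d=shot(n,n+'0.png'); print(n,ray(d,(320,240)),d['mtx'][0,0])
print(readout.read_state())
E
```

```text
scene (array([1330.72140496,  -36.13407676,  897.54389845]), array([-0.75244881, -0.00225313, -0.65886538])) 536.3319703351925
top (array([ 430.03471945,  -53.44966423, 1211.16181132]), array([ 0.09782428, -0.01640586, -0.99513812])) 439.36495294267127
wrist (array([153.46427135, 634.90225209, 372.73991222]), array([ 0.26247473, -0.08566216, -0.96123199])) 374.3897256378184
{'clock': 0.15, 'qpos': array([-1.28978603,  0.62915861,  0.03847499,  1.51809559, -0.02702744,
        0.99626634, -0.02000151]), 'qd': array([-1.96227567e-05, -2.61058707e-03, -4.95893845e-04, -4.69186321e-03,
       -2.95236055e-04,  9.74169686e-04,  6.90753703e-04]), 'tau': array([ 9.04163589e-04, -5.63801229e+01,  1.22754313e+00, -1.93650824e+01,
        1.10547568e-02,  7.43499870e-03, -2.59397530e-05]), 'eef_pos': array([220.75970979, 610.89310957, 230.59829205]), 'tool_rot': array([-1.57079545e+00,  1.40955514e-03,  1.22394904e+00]), 'force': array([ 0.11097109, -0.53700173, -0.36764997]), 'torque': array([-0.00272162,  0.01995315,  0.00226977]), 'width': 85.1761328419679}
```

View pics/scene0.png

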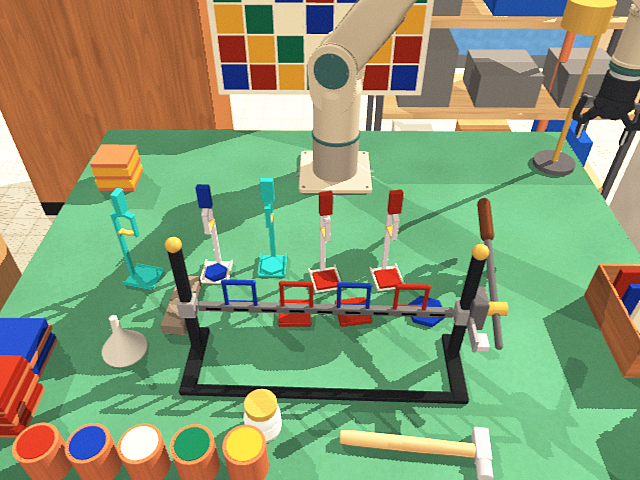

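View pics/top0.png

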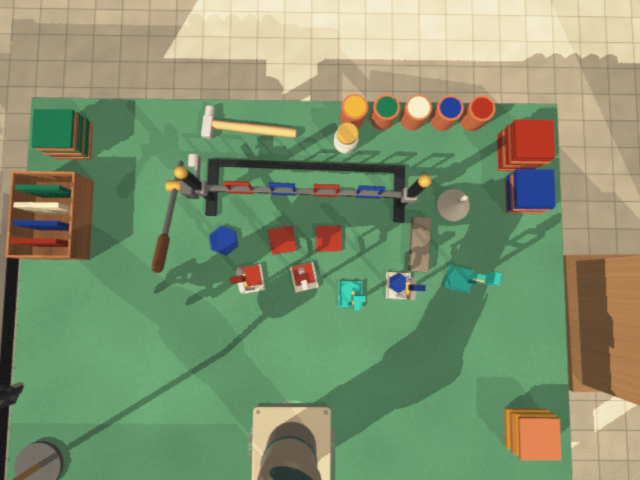

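The hangers present look like red at scene (325,202) and (396,202), and blue at (205,196). Look-alikes are turquoise hangers at scene (122,200) and (268,190). Loose bystander squares are at (296,315) and (353,310), with a hexagon at (428,312). I'll check this in a close crop.

```bash
python3 - <<'E'
from h import *
s=cv2.imread('pics/scene0.png');t=cv2.imread('pics/top0.png')
a=cv2.resize(s[175:345,100:500],(800,340),interpolation=cv2.INTER_CUBIC)
b=cv2.resize(t[235:315,220:440],(800,291),interpolation=cv2.INTER_CUBIC)
cv2.imwrite('pics/crop0.png',np.vstack([a,b])[:600])
T=ld('top0.png');S=ld('scene0.png')
def blobs(d,hr,n):
    h=cv2.cvtColor(d['image'],cv2.COLOR_RGB2HSV); m=np.zeros(h.shape[:2],np.uint8)
    for lo,hi in hr: m|=cv2.inRange(h,(lo,150,60),(hi,255,255))
    k,l,st,c=cv2.connectedComponentsWithStats(m)
    print(n,[(tuple(np.round(c[i],1).tolist()),st[i].tolist()) for i in range(1,k) if 25<st[i,4]<1500 ])
for n,d in(('top',T),('scene',S)):
    blobs(d,[(0,6),(174,180)],n+' red'); blobs(d,[(108,125)],n+' blue')
E
```

```text
top red [((481.9, 107.6), [472, 98, 21, 20, 344]), ((506.9, 145.3), [505, 126, 7, 39, 133]), ((499.9, 151.0), [498, 133, 5, 36, 105]), ((236.5, 183.8), [223, 182, 29, 8, 107]), ((326.4, 187.0), [314, 185, 26, 8, 103]), ((238.8, 191.8), [229, 191, 23, 3, 32]), ((324.0, 194.8), [314, 194, 23, 3, 37]), ((281.9, 239.6), [269, 226, 27, 28, 594]), ((328.4, 238.1), [316, 226, 25, 25, 600]), ((38.3, 241.7), [11, 238, 56, 9, 354]), ((303.5, 273.3), [293, 263, 21, 22, 267]), ((252.2, 274.8), [241, 265, 20, 21, 275]), ((236.6, 279.0), [230, 276, 15, 7, 72])]
top blue [((450.1, 107.2), [441, 98, 19, 19, 286]), ((508.3, 193.2), [507, 175, 3, 35, 61]), ((280.6, 185.1), [268, 183, 27, 8, 103]), ((370.3, 188.3), [357, 186, 28, 8, 101]), ((40.9, 224.4), [13, 221, 55, 8, 343]), ((223.2, 240.0), [210, 226, 28, 29, 586]), ((397.6, 282.7), [390, 274, 15, 18, 201]), ((417.6, 287.5), [410, 285, 15, 6, 65])]
scene red [((320.3, 0.9), [306, 0, 28, 3, 73]), ((231.8, 48.4), [218, 36, 28, 26, 673]), ((406.9, 49.4), [393, 36, 29, 27, 673]), ((263.0, 76.9), [250, 65, 26, 25, 613]), ((375.9, 77.2), [363, 65, 26, 2
[... 653 characters left out ...]
2), [484, 0, 83, 16, 1219]), ((319.3, 19.2), [307, 5, 26, 29, 716]), ((234.9, 76.4), [222, 65, 27, 24, 588]), ((403.7, 77.4), [391, 66, 27, 24, 593]), ((534.6, 125.0), [531, 120, 8, 11, 48]), ((554.8, 125.1), [545, 120, 20, 12, 169]), ((578.9, 142.2), [566, 120, 27, 46, 570]), ((203.5, 196.0), [196, 185, 16, 23, 303]), ((215.5, 272.0), [205, 263, 22, 18, 288]), ((238.8, 288.8), [221, 280, 37, 26, 329]), ((353.4, 291.7), [337, 282, 35, 27, 348]), ((631.4, 296.8), [622, 284, 18, 31, 357]), ((417.4, 300.9), [409, 296, 14, 9, 73]), ((433.3, 302.7), [427, 298, 15, 9, 104]), ((426.8, 320.4), [411, 317, 33, 10, 223]), ((43.5, 353.6), [32, 333, 24, 42, 275]), ((86.7, 442.3), [69, 426, 36, 34, 906])]
```

View pics/crop0.png

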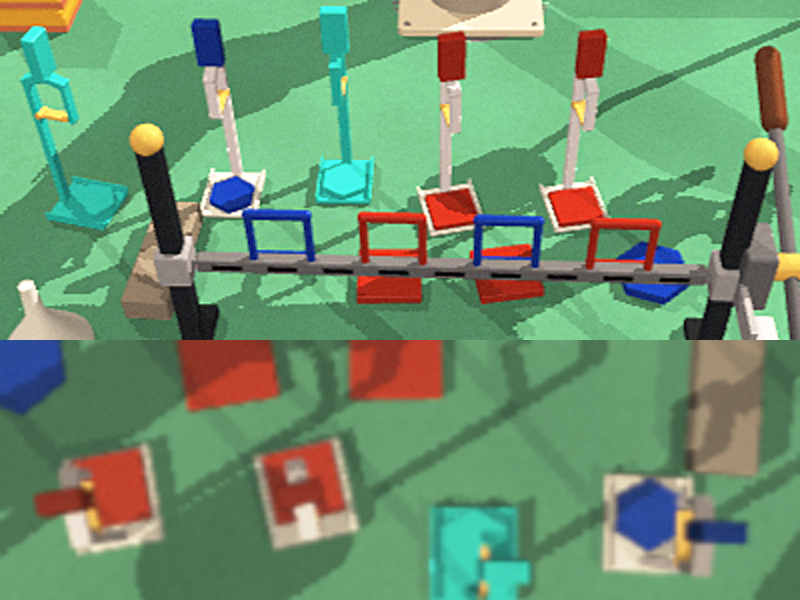

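The crop confirms two red hangers and one blue. The blue-tab and red-tab hangers have white steel spines, while the look-alikes are turquoise all over. Next I'll triangulate coarse positions.

```bash
python3 - <<'E'
from h import *
T=ld('top0.png');S=ld('scene0.png')
P=lambda n,a,b:print(n,*[np.round(x,1) for x in two(T,a,S,b)])
P('tabA',(236.6,279),(394.9,201.5));P('tabBlue',(417.6,287.5),(203.5,196))
P('tileBl',(397.6,282.7),(215.5,272))
print('tileA',onz(T,(252,275),14),'tileB',onz(T,(303.5,273.3),14),'blue',onz(T,(397.6,282.7),14))
# tab B: intersect scene ray at z 228
print('B scene z228',onz(S,(325.1,202.6),228),'A',onz(S,(394.9,201.5),228))
# eyes: top-bar in top view at z 200 ; scene rays at the bars
for n,p in (('r1',(236.5,183.8)),('b1',(280.6,185.1)),('r2',(326.4,187)),('b2',(370.3,188.3))): print(n,onz(T,p,200))
for n,p in (('sb2',(239.5,282)),('sr2',(296.5,284)),('sb1',(354,285.5)),('sr1',(413,288))): print(n,onz(S,p,200))
E
```

```text
tabA [437.9 116.2 223.4] 0.0
tabBlue [ 421.7 -287.1  222.8] 5.1
tileBl [ 432.8 -285.4    8.8] 1.4
tileA [450.69540602 110.72001954  14.        ] tileB [456.36981781 -28.95406487  14.        ] blue [ 432.80194985 -285.15634071   14.        ]
B scene z228 [449.25269317 -28.67894412 228.        ] A [443.98924851 115.2009286  228.        ]
r1 [659.51338549 125.64749275 200.        ]
b1 [657.47522374  22.80834923 200.        ]
r2 [654.04873126 -84.2172821  200.        ]
b2 [ 651.99658656 -186.99044723  200.        ]
sb2 [ 651.27994307 -183.80386856  200.        ]
sr2 [655.22747396 -80.21727217 200.        ]
sb1 [657.88784337  23.53280962 200.        ]
sr1 [662.98554536 129.08641113 200.        ]
```

>>> {"api": "apply_moves", "payload": {"commands": [[[0,-0.6,0,0,1,0],[0,-0.6,0,0,1,0],[0,-0.6,0,0,1,0],[0,-0.6,0,0,1,0],[0,-0.6,0,0,1,0],[0,-0.6,0,0,1,0],[0,-0.6,0,0,1,0],[0,-0.6,0,0,1,0]]]}}

```text
clock: 0.82
eef_pos: [219.1, 606.8, 420.2]
tool_rot: [-1.587, 0.019, 0.494]
force: [-0.4, 1.2, 0.5]
width: 85.4
```

>>> {"api": "apply_moves", "payload": {"commands": [[[0,0,-1,0,1,0],[0,0,-1,0,1,0],[0,0,-1,0,1,0],[0,0,-1,0,1,0],[0,0,-1,0,1,0],[0,0,-1,0,1,0],[0.2,0,-1,0,0,0],[0.2,0,-1,0,0,0]]]}}

```text
clock: 1.48
eef_pos: [293.2, 299.0, 424.6]
tool_rot: [-1.582, 0.007, -0.046]
force: [-0.4, -1.1, 0.3]
width: 85.8
```

>>> {"api": "apply_moves", "payload": {"commands": [[[0.4,0,-1,0,0,0],[0.4,0,-1,0,0,0],[0.4,0,-1,0,0,0],[0.4,0,-1,0,0,0],[0.4,0,-1,0,0,0],[0.4,0,-1,0,0,0],[0.4,0,-0.7,0,0,0],[0,0,0,0,0,0]]]}}

```text
clock: 2.15
eef_pos: [386.4, 23.1, 426.8]
tool_rot: [-1.577, 0.006, -0.052]
force: [0.0, 0.4, 0.5]
width: 85.3
```

```bash
python3 - <<'E'
from h import *
d=shot('wrist','w1.png'); print(readout.read_state()['eef_pos'],ray(d,(320,240)))
E
```

```text
[385.28075454  25.51304027 426.4792274 ] (array([391.89253452,  95.60935224, 568.56188022]), array([-0.01016743, -0.28291913, -0.95919306]))
```

View pics/w1.png

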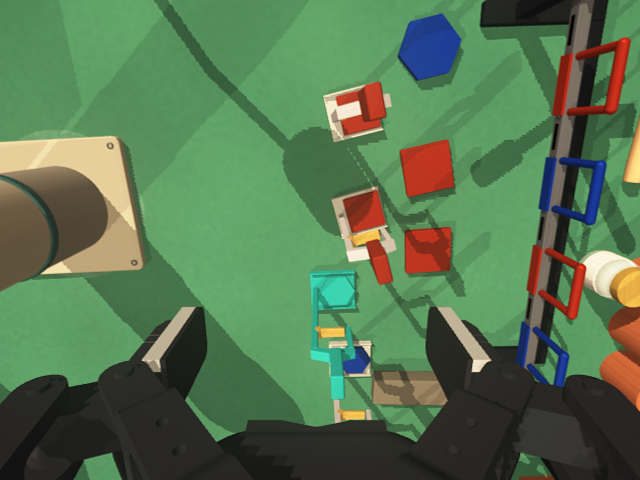

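```bash
python3 - <<'E'
import cv2
i=cv2.imread('pics/w1.png')[75:290,300:450]
cv2.imwrite('pics/c1.png',cv2.resize(i,None,fx=2.79,fy=2.79,interpolation=cv2.INTER_CUBIC))
E
```

```text
(no output)
```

View pics/c1.png

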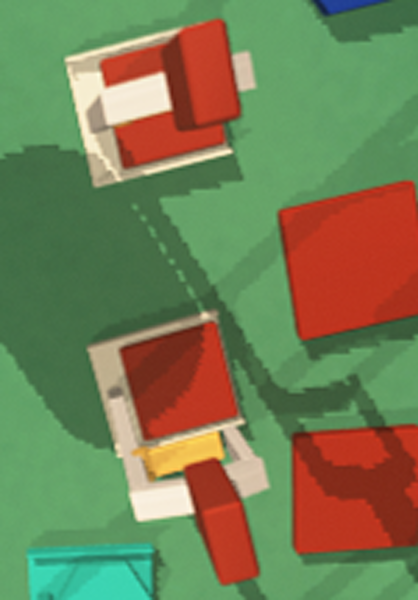

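```bash
python3 - <<'E'
from h import *
W=ld('w1.png')
f=lambda p,z:onz(W,(p[0]/2.79+300,p[1]/2.79+75),z)[:2]
for n,c in (('A',[(67,58),(95,185),(232,152)]),('B',[(90,347),None,None,(215,313),(243,428)])):
    q=[f(p,6) if p else None for p in c]; print(n,q)
    if n=='A':
        v=q[0]-q[1]; u=q[2]-q[1]; print(np.degrees([np.arctan2(-v[0],v[1]),np.arctan2(u[1],u[0])]),np.linalg.norm(v),np.linalg.norm(u),'ctr',(q[0]+q[2])/2)
    else:
        v=q[3]-q[4];u=q[3]-q[0]; print(np.degrees([np.arctan2(-v[0],v[1]),np.arctan2(u[1],u[0])]),np.linalg.norm(v),np.linalg.norm(u),'ctr',(q[0]+q[4])/2)
print('tabtop A',f((208,75),250),'B',f((232,532),250))
E
```

```text
A [array([401.8204422 , 139.98803904]), array([413.54252978,  77.68381582]), array([484.56141788,  90.42450477])]
[10.65522699 10.17059383] 63.397346697129386 72.15266884845644 ctr [443.19093004 115.2062719 ]
B [array([407.61879956,  -7.10263133]), None, None, array([475.46866531,   7.93493944]), array([490.70714203, -56.79709057])]
[13.24673515 12.49647266] 66.50148029630535 69.49627915087152 ctr [449.1629708  -31.94986095]
tabtop A [437.52268928 114.10059533] B [444.40811242 -25.40403993]
```

```bash
cat >> h.py <<'E'
def go(x,y,z,yaw_deg):
    "total shift (units, tool axes now) and turn to a tool-down pose"
    s=readout.read_state(); Rc=R.from_euler('xyz',s['tool_rot'])
    Rt=R.from_euler('xyz',[-np.pi/2,0,np.radians(yaw_deg)])
    d=Rc.inv().apply(np.array([x,y,z])-s['eef_pos'])/40
    dt=Rt.inv().apply(np.array([x,y,z])-s['eef_pos'])/40
    t=np.degrees((Rc.inv()*Rt).as_rotvec())/5
    print('pos',s['eef_pos'].round(1),'F',s['force'].round(1),'w',round(s['width'],1),'t',round(s['clock'],1),'| shift',d.round(2),'shift if turned',dt.round(2),'turn',t.round(2))
E
python3 -c "
from h import *
go(438.5,114.3,300,10.4)"
```

```text
pos [385.3  25.5 426.5] F [ 0.1 -0.1  0. ] w 85.4 t 2.2 | shift [1.24 3.14 2.3 ] shift if turned [1.71 3.16 1.94] turn [ 0.05 -2.66 -0.1 ]
```

>>> {"api": "apply_moves", "payload": {"commands": [[[0.3,0.6,0.45,0,-0.7,0],[0.3,0.6,0.45,0,-0.7,0],[0.3,0.6,0.45,0,-0.7,0],[0.3,0.6,0.45,0,-0.6,0],[0.3,0.6,0.45,0,0,0],[0,0.15,0,0,0,0]]]}}

```text
clock: 2.7
eef_pos: [439.1, 128.8, 296.4]
tool_rot: [-1.565, 0.003, 0.199]
force: [0.1, 0.4, 0.5]
width: 85.4
```

```bash
python3 -c "
from h import *
go(438.5,114.3,208,10.4)
d=shot('wrist','w2.png')
print(proj(d,[[438.5,114.3,250]]))"
```

```text
pos [439.1 128.8 296.4] F [0.1 0.4 0.5] w 85.4 t 2.7 | shift [-0.08  2.21 -0.37] shift if turned [-0.08  2.21 -0.35] turn [-0.07  0.2  -0.04]
[[308.79453251 295.4396394 ]]
```

View pics/w2.png

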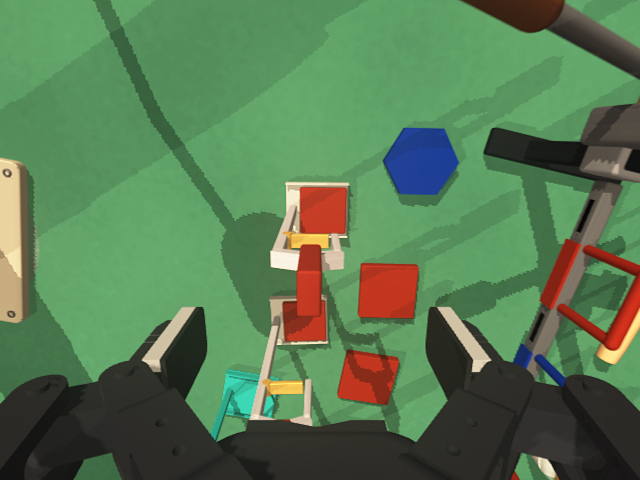

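The red tab A is at (309,285) and its tray is square in the view. The estimate agrees, so I'll descend and grip.

>>> {"api": "apply_moves", "payload": {"commands": [[[-0.08,0.1,-0.36,-0.07,0.2,0],[0,0.5,0,0,0,0],[0,0.5,0,0,0,0],[0,0.5,0,0,0,0],[0,0.5,0,0,0,0],[0,0.1,0,0,0,0],[0,0,0,0,0,0]]]}}

```text
clock: 3.33
eef_pos: [437.0, 106.1, 210.1]
tool_rot: [-1.573, -0.001, 0.173]
force: [-0.3, -0.4, 1.2]
width: 85.3
```

```bash
python3 -c "
from h import *
go(438.5,114.3,208,10.4)"
```

```text
pos [437.  106.1 210.1] F [-0.3 -0.4  1.2] w 85.3 t 3.3 | shift [0.07 0.05 0.2 ] shift if turned [0.07 0.05 0.19] turn [ 0.02 -0.1   0.02]
```

>>> {"api": "apply_moves", "payload": {"commands": [[[0.07,0.05,0.18,0,-0.1,0],[0,0,0,0,0,0]]]}}

```text
clock: 3.5
eef_pos: [439.4, 113.1, 210.1]
tool_rot: [-1.572, -0.004, 0.18]
force: [0.5, 0.2, -0.3]
width: 85.5
```

>>> {"api": "apply_moves", "payload": {"commands": [[[0,0,0,0,0,0],[0,0,0,0,0,0],[0,0,0,0,0,0],[0,0,0,0,0,0],[0,0,0,0,0,0],[0,0,0,0,0,0],[0,0,0,0,0,0],[0,0,0,0,0,0]]], "claw": 0}}

```text
clock: 4.17
eef_pos: [441.1, 114.1, 213.6]
tool_rot: [-1.57, -0.01, 0.182]
force: [-0.0, 0.6, -1.1]
width: 13.1
```

>>> {"api": "apply_moves", "payload": {"commands": [[[0,-0.5,0,0,0,0],[0,-0.6,0,0,0,0],[0.3,-0.6,0,0,0.4,0],[0.4,-0.5,0,0,0.6,0],[0.5,0,0,0,0.6,0],[0.5,0,0,0,0.5,0],[0.5,0,0,0,0.3,0],[0,0,0,0,0,0]]]}}

```text
clock: 4.83
eef_pos: [526.7, 121.0, 303.0]
tool_rot: [-1.571, -0.001, -0.037]
force: [1.2, -0.8, -3.0]
width: 13.4
```

```bash
python3 -c "
from h import *
go(590,127.3,299,-1.6)"
```

```text
pos [526.7 121.  303. ] F [ 1.2 -0.8 -3. ] w 13.4 t 4.8 | shift [1.57 0.1  0.22] shift if turned [1.58 0.1  0.2 ] turn [-0.   -0.1   0.01]
```

>>> {"api": "apply_moves", "payload": {"commands": [[[0.3,0,0.1,0,-0.1,0],[0.4,0,0.1,0,0,0],[0.4,0,0,0,0,0],[0.3,0,0,0,0,0],[0,0,0,0,0,0],[0,0,0,0,0,0]]]}}

```text
clock: 5.33
eef_pos: [581.3, 127.2, 298.1]
tool_rot: [-1.573, 0.01, -0.027]
force: [-0.7, 0.9, -3.0]
width: 13.5
```

```bash
python3 -c "
from h import *
go(590,127.3,299,-1.6)
d=shot('wrist','w3.png')"
```

```text
pos [581.3 127.2 298.1] F [-0.7  0.9 -3. ] w 13.5 t 5.3 | shift [ 0.22 -0.03  0.01] shift if turned [ 0.22 -0.02  0.01] turn [ 0.03  0.01 -0.12]
```

View pics/w3.png

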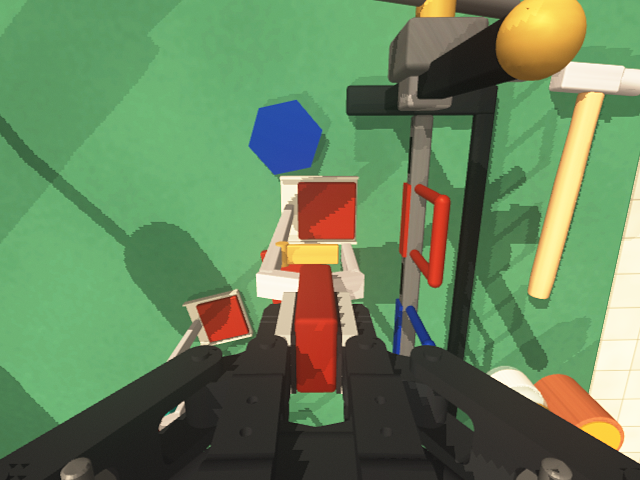

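```bash
python3 -c "
from h import *
d=ld('w3.png');S=ld('scene0.png');T=ld('top0.png')
print(onz(d,(443,199),200),onz(d,(437,283),200),onz(d,(440,241),200))
print(two(d,(440,241),S,(413,288)),two(d,(440,241),T,(236.5,183.5)))
h=cv2.cvtColor(d['image'],cv2.COLOR_RGB2HSV)
for z in (14,250):print(z,proj(d,[[581.3,127.2,z+84.5]]))
# tile centre of held hanger
m=(cv2.inRange(h,(0,140,60),(8,255,255)))[170:245,290:362]
ys,xs=np.nonzero(m);print('tile box',xs.min()+290,xs.max()+290,ys.min()+170,ys.max()+170)
print(onz(d,(327,211),98))
"
```

```text
[663.68289828 155.00021013 200.        ] [663.67031995  96.59931277 200.        ] [663.67682071 126.78218563 200.        ]
(array([663.60764858, 128.00912028, 201.15522715]), np.float64(1.835414378597078)) (array([662.21696803, 126.26288057, 198.95960124]), np.float64(3.491192210195301))
14 [[317.4359859  211.78070792]]
250 [[312.28502885 362.02463605]]
tile box 298 355 182 238
[590.20409911 127.61375449  98.        ]
```

>>> {"api": "apply_moves", "payload": {"commands": [[[0.3,0,0,0,0,-0.1],[0.4,0,0,0,0,0],[0.4,0,0,0,0,0],[0.4,0,0,0,0,0],[0.3,0,0,0,0,0],[0.2,0,0,0,0,0],[0,0,0,0,0,0],[0,0,0,0,0,0]]]}}

```text
clock: 6.05
eef_pos: [661.9, 126.3, 296.9]
tool_rot: [-1.571, 0.003, -0.025]
force: [-0.1, 0.2, -2.5]
width: 13.3
```

```bash
python3 -c "
from h import *
go(662,127.3,235,-1.6)"
```

```text
pos [661.9 126.3 296.9] F [-0.1  0.2 -2.5] w 13.3 t 6.0 | shift [0.01 1.55 0.03] shift if turned [0.   1.55 0.02] turn [ 0.    0.03 -0.04]
```

>>> {"api": "apply_moves", "payload": {"commands": [[[0,0.2,0.02,0,0,0],[0,0.2,0,0,0,0],[0,0.2,0,0,0,0],[0,0.2,0,0,0,0],[0,0.2,0,0,0,0],[0,0.1,0,0,0,0]]]}}

```text
clock: 6.55
eef_pos: [659.2, 128.0, 250.8]
tool_rot: [-1.569, 0.004, -0.024]
force: [-1.8, 0.8, 0.6]
width: 13.7
```

>>> {"api": "apply_moves", "payload": {"commands": [[[0.05,0.15,0,0,0,0],[0,0.12,0,0,0,0],[0,0.1,0,0,0,0],[0,0,0,0,0,0]]]}}

```text
clock: 6.88
eef_pos: [659.8, 128.3, 231.7]
tool_rot: [-1.57, 0.008, -0.024]
force: [0.3, 0.0, -1.9]
width: 13.3
```

>>> {"api": "apply_moves", "payload": {"commands": [[[0,0,0,0,0,0],[0,0,0,0,0,0],[0,0,0,0,0,0],[0,0,0,0,0,0]]], "claw": 85}}

```text
clock: 7.22
eef_pos: [661.8, 128.0, 233.1]
tool_rot: [-1.57, 0.003, -0.024]
force: [0.5, -0.1, 0.0]
width: 61.2
```

>>> {"api": "apply_moves", "payload": {"commands": [[[0,-0.5,0,0,0,0],[0,-0.8,0,0,0,0],[0,-0.9,0,0,0,0],[0,-0.9,0,0,0,0],[-0.7,-0.5,-0.4,0,0,0],[-1,0,-0.8,0,0,0],[-1,0,-0.8,0,0,0],[-1,0,-0.8,0,0,0]]]}}

```text
clock: 7.88
eef_pos: [531.2, 34.6, 382.7]
tool_rot: [-1.57, -0.007, -0.011]
force: [0.7, -0.2, 1.5]
width: 85.3
```

```bash
python3 - <<'E'
from h import *
go(445,-29,320,12.8)
s=shot('scene','s1.png')['image'];t=shot('top','t1.png')['image'];shot('wrist','w4.png')
a=cv2.resize(s[170:340,100:500],(800,340),interpolation=cv2.INTER_CUBIC)
b=cv2.resize(t[160:310,180:440],(450,260),interpolation=cv2.INTER_CUBIC)
c=np.zeros((600,800,3),np.uint8);c[:340]=a;c[340:,:450]=b
c[340:,450:]=cv2.resize(ld('w4.png')['image'],(350,260))
cv2.imwrite('pics/c4.png',c[:,:,::-1])
E
```

```text
pos [531.2  34.6 382.7] F [ 0.7 -0.2  1.5] w 85.3 t 7.9 | shift [-2.15  1.55 -1.62] shift if turned [-2.45  1.57 -1.07] turn [ 0.   -2.69  0.08]
```

View pics/c4.png

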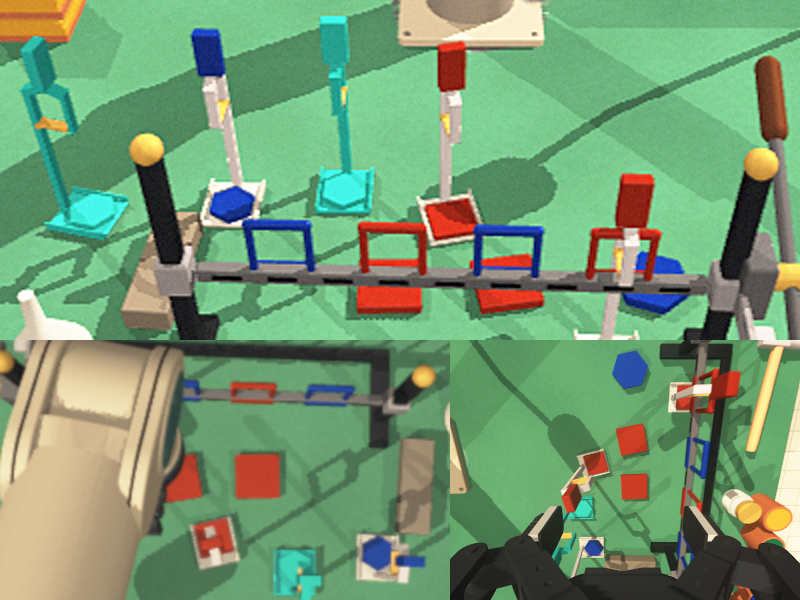

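Hanger A hangs on the left red eye, at crop (630,240). Red B is still at crop (455,200) and blue at crop (230,200). Now I go above B.

>>> {"api": "apply_moves", "payload": {"commands": [[[-0.5,0.2,-0.4,0,0,0],[-0.6,0.3,-0.4,0,-0.6,0],[-0.6,0.4,-0.3,0,-0.7,0],[-0.5,0.4,-0.2,0,-0.7,0],[-0.2,0.3,0,0,-0.7,0],[0,0,0,0,0,0]]]}}

```text
clock: 8.53
eef_pos: [439.5, -20.3, 318.8]
tool_rot: [-1.571, -0.02, 0.235]
force: [0.1, 0.6, 0.7]
width: 84.9
```

```bash
python3 - <<'E'
from h import *
go(445,-29,210,12.8)
d=shot('wrist','w5.png')
i=d['image'][130:400,200:440]; cv2.imwrite('pics/c5.png',cv2.resize(i,None,fx=2,fy=2)[:,:,::-1])
print(proj(d,[[445,-29,250],[445,-29,14]]))
E
```

```text
pos [439.5 -20.3 318.8] F [0.1 0.6 0.7] w 84.9 t 8.5 | shift [ 0.03  2.72 -0.24] shift if turned [ 0.09  2.72 -0.24] turn [-0.    0.14  0.23]
[[318.37512258 272.78865007]
 [313.42472075 202.29060912]]
```

View pics/c5.png

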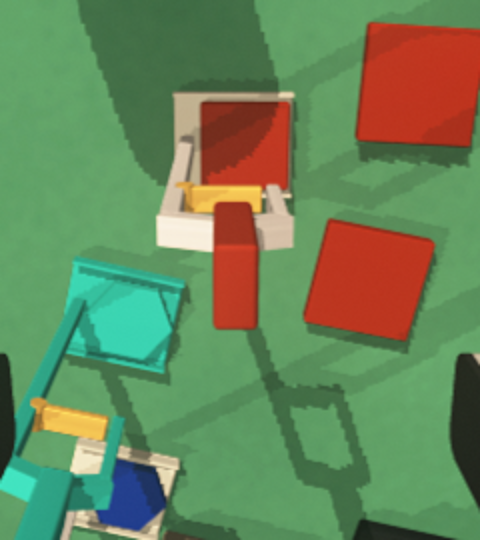

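Tab B's top face centre is at (318,273), matching the estimate. Descending.

>>> {"api": "apply_moves", "payload": {"commands": [[[0.05,0.2,-0.12,0,0.15,0.2],[0,0.5,-0.05,0,0,0],[0,0.6,0,0,0,0],[0,0.6,0,0,0,0],[0,0.5,0,0,0,0],[0,0.2,0,0,0,0],[0,0,0,0,0,0]]]}}

```text
clock: 9.17
eef_pos: [465.6, -22.8, 218.9]
tool_rot: [-1.577, -0.027, 0.216]
force: [0.5, -1.0, -0.6]
width: 84.7
```

```bash
python3 -c "
from h import *
go(445,-29,210,12.8)"
```

```text
pos [465.6 -22.8 218.9] F [ 0.5 -1.  -0.6] w 84.7 t 9.2 | shift [-0.54  0.21 -0.04] shift if turned [-0.54  0.22 -0.04] turn [ 0.08 -0.09  0.31]
```

>>> {"api": "apply_moves", "payload": {"commands": [[[-0.3,0.1,0,0.08,-0.1,0.3],[-0.2,0.1,0,0,0,0],[0,0,0,0,0,0]]]}}

```text
clock: 9.42
eef_pos: [448.4, -27.2, 212.0]
tool_rot: [-1.571, -0.002, 0.226]
force: [-0.9, -0.0, 0.5]
width: 84.5
```

```bash
python3 -c "
from h import *
go(445,-29,210,12.8); print(readout.read_state()['tool_rot'], readout.read_state()['qpos'])"
```

```text
pos [448.4 -27.2 212. ] F [-0.9 -0.   0.5] w 84.5 t 9.4 | shift [-0.09  0.05 -0.03] shift if turned [-0.09  0.05 -0.03] turn [0.01 0.03 0.03]
[-1.57141792 -0.00248494  0.22588455] [-0.44080331  0.43249557  0.61117013  2.08904889 -0.37225188  0.72347386
  0.63572488]
```

>>> {"api": "apply_moves", "payload": {"commands": [[[-0.06,0,0,0,0,0],[0,0,0,0,0,0],[0,0,0,0,0,0],[0,0,0,0,0,0],[0,0,0,0,0,0],[0,0,0,0,0,0],[0,0,0,0,0,0],[0,0,0,0,0,0]]], "claw": 0}}

```text
clock: 10.08
eef_pos: [446.5, -27.6, 214.7]
tool_rot: [-1.571, -0.008, 0.225]
force: [0.7, 1.1, -0.3]
width: 13.4
```

>>> {"api": "apply_moves", "payload": {"commands": [[[0,-0.5,0,0,0,0],[0,-0.6,0,0,0,0],[0.3,-0.6,-0.2,0,0.4,0],[0.4,-0.4,-0.3,0,0.6,0],[0.5,0,-0.3,0,0.6,0],[0.5,0,-0.3,0,0.6,0],[0.5,0,-0.2,0,0.6,0],[0.3,0,0,0,0.1,0]]]}}

```text
clock: 10.75
eef_pos: [550.1, -68.4, 299.6]
tool_rot: [-1.567, 0.003, -0.037]
force: [-0.8, -0.1, -1.8]
width: 13.3
```

```bash
python3 -c "
from h import *
go(590,-82,299,-1.6)"
```

```text
pos [550.1 -68.4 299.6] F [-0.8 -0.1 -1.8] w 13.3 t 10.8 | shift [ 1.01  0.01 -0.3 ] shift if turned [ 1.01  0.02 -0.31] turn [-0.05 -0.11 -0.04]
```

>>> {"api": "apply_moves", "payload": {"commands": [[[0.3,0,-0.1,-0.05,-0.1,0],[0.3,0,-0.15,0,0,0],[0.2,0,-0.05,0,0,0],[0,0,0,0,0,0],[0,0,0,0,0,0]]]}}

```text
clock: 11.17
eef_pos: [584.4, -81.4, 295.8]
tool_rot: [-1.572, 0.008, -0.028]
force: [-0.3, -0.4, -2.4]
width: 13.5
```

```bash
python3 - <<'E'
from h import *
go(590,-82,299,-1.6)
d=shot('wrist','w6.png')
# bar of red eye: red mask right part
h=cv2.cvtColor(d['image'],cv2.COLOR_RGB2HSV)
m=cv2.inRange(h,(0,140,60),(8,255,255)); m[:,:365]=0
k,l,st,c=cv2.connectedComponentsWithStats(m)
print([(st[i].tolist(),c[i].round(1).tolist()) for i in range(1,k) if st[i,4]>60])
print(proj(d,[[654.6+1,-82.2,200]]))
i=d['image'][130:350,220:520]; cv2.imwrite('pics/c6.png',cv2.resize(i,None,fx=2,fy=2)[:,:,::-1])
E
```

```text
pos [584.4 -81.4 295.8] F [-0.3 -0.4 -2.4] w 13.5 t 11.2 | shift [ 0.14 -0.08 -0.01] shift if turned [ 0.14 -0.08 -0.01] turn [ 0.02 -0.   -0.09]
[([379, 0, 29, 9, 229], [392.9, 3.5]), ([390, 185, 11, 75, 507], [395.0, 221.7]), ([400, 186, 38, 105, 1823], [422.4, 240.0])]
[[423.64879447 242.85128401]]
```

View pics/c6.png

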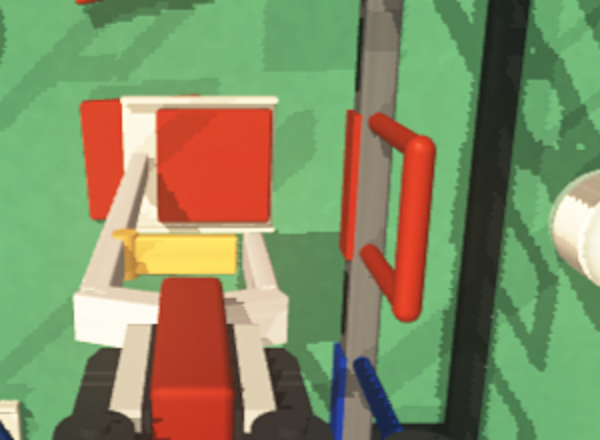

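```bash
python3 -c "
from h import *
d=ld('w6.png');S=ld('scene0.png')
print(onz(d,(427,244),200),two(d,(427,244),S,(296.5,284)))
go(657,-82,299,-1.6)"
```

```text
[657.85424021 -83.05063375 200.        ] (array([657.2380225 , -81.12569805, 202.55418104]), np.float64(2.2106871304895277))
pos [584.3 -81.2 295.7] F [-0.3 -0.  -3.3] w 13.3 t 11.2 | shift [ 1.82 -0.1   0.03] shift if turned [ 1.82 -0.08  0.03] turn [ 0.02 -0.   -0.09]
```

>>> {"api": "apply_moves", "payload": {"commands": [[[0.3,-0.05,0,0,0,-0.1],[0.4,-0.05,0,0,0,0],[0.4,0,0,0,0,0],[0.4,0,0,0,0,0],[0.2,0,0,0,0,0],[0.05,0,0,0,0,0],[0,0,0,0,0,0]]]}}

```text
clock: 11.8
eef_pos: [650.3, -79.5, 299.2]
tool_rot: [-1.567, 0.007, -0.028]
force: [-1.1, -0.2, -3.0]
width: 13.5
```

```bash
python3 -c "
from h import *
go(657,-82,235,-1.6)"
```

```text
pos [650.3 -79.5 299.2] F [-1.1 -0.2 -3. ] w 13.5 t 11.8 | shift [ 0.18  1.6  -0.06] shift if turned [ 0.17  1.61 -0.06] turn [-0.05  0.   -0.08]
```

>>> {"api": "apply_moves", "payload": {"commands": [[[0.2,0,-0.05,0,0,-0.1],[0,0.2,0,0,0,0],[0,0.2,0,0,0,0],[0,0.2,0,0,0,0],[0,0.2,0,0,0,0],[0,0.2,0,0,0,0],[0,0.15,0,0,0,0]]]}}

```text
clock: 12.38
eef_pos: [655.5, -82.2, 251.4]
tool_rot: [-1.566, -0.002, -0.029]
force: [-2.0, 0.7, -1.0]
width: 13.4
```

>>> {"api": "apply_moves", "payload": {"commands": [[[0.03,0.15,0,0,0,0],[0,0.12,0,0,0,0],[0,0.1,0,0,0,0],[0,0,0,0,0,0]]]}}

```text
clock: 12.72
eef_pos: [655.4, -81.8, 232.1]
tool_rot: [-1.565, 0.002, -0.03]
force: [-1.2, 0.7, 0.2]
width: 13.1
```

>>> {"api": "apply_moves", "payload": {"commands": [[[0,0,0,0,0,0],[0,0,0,0,0,0],[0,0,0,0,0,0],[0,0,0,0,0,0]]], "claw": 85}}

```text
clock: 13.05
eef_pos: [657.4, -82.1, 233.5]
tool_rot: [-1.566, -0.002, -0.029]
force: [0.1, 0.2, 0.7]
width: 61.2
```

>>> {"api": "apply_moves", "payload": {"commands": [[[0,-0.5,0,0,0,0],[0,-0.8,0,0,0,0],[0,-0.9,0,0,0,0],[0,-0.9,0,0,0,0],[-0.7,-0.3,-0.5,0,0,0],[-1,0,-1,0,0,0],[-1,0,-1,0,0,0],[-1,0,-0.8,0,0,0]]]}}

```text
clock: 13.72
eef_pos: [532.8, -186.6, 373.0]
tool_rot: [-1.567, -0.011, -0.008]
force: [-0.6, -0.9, -0.3]
width: 85.2
```

```bash
python3 - <<'E'
from h import *
go(424,-286,330,0)
s=shot('scene','s2.png')['image'];shot('wrist','w7.png');shot('top','t2.png')
a=cv2.resize(s[170:340,100:500],(800,340),interpolation=cv2.INTER_CUBIC)
c=np.zeros((600,800,3),np.uint8);c[:340]=a
i=ld('w7.png')['image'][130:390,170:520];c[340:,:350]=i
t=ld('t2.png')['image'][240:320,340:460];c[340:,400:790]=cv2.resize(t,(390,260),interpolation=cv2.INTER_CUBIC)
cv2.imwrite('pics/c7.png',c[:,:,::-1])
E
```

```text
pos [ 532.8 -186.6  373. ] F [-0.6 -0.9 -0.3] w 85.2 t 13.7 | shift [-2.71  1.03 -2.51] shift if turned [-2.72  1.07 -2.48] turn [-0.05 -0.1   0.13]
```

View pics/c7.png

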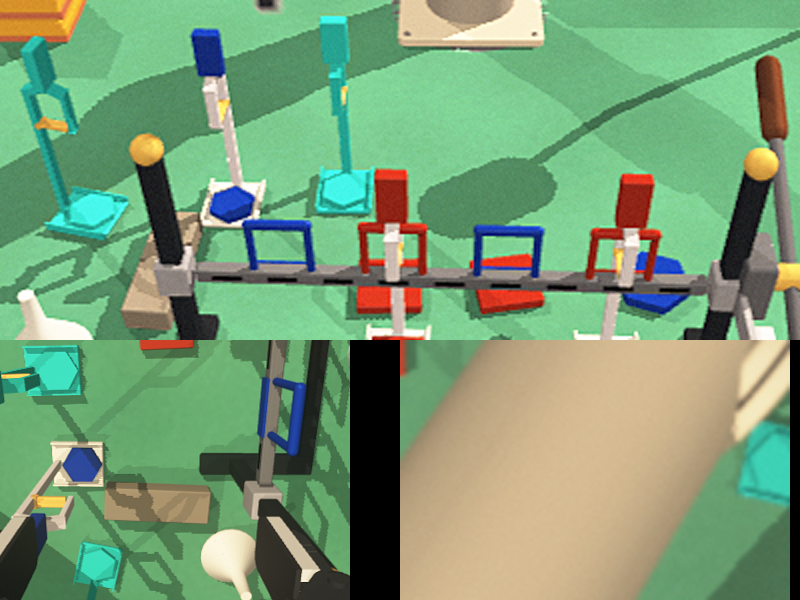

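Both reds are clipped: crop (392,240) and (630,240). The blue tray is at wrist (222–273, 233–276), square to the tool, spine on the robot's side.

```bash
python3 - <<'E'
from h import *
d=ld('w7.png');T=ld('top0.png')
c=[onz(d,p,6)[:2] for p in((222,233),(273,233),(273,276),(227,276))]
print(np.round(c,1),np.mean(c,0),'hex',onz(d,(252,254),14))
print('bluetile top',onz(T,(397.6,282.7),14))
S=ld('s2.png');print('tab scene z228',onz(S,(203.5,196+0),228),two(S,(203.5,196),T,(417.6,287.5)))
go(425,-286,330,-1)
E
```

```text
[[ 393.2 -255.7]
 [ 465.  -257.4]
 [ 461.5 -322.2]
 [ 394.5 -320.6]] [ 428.57004187 -288.96866668] hex [ 434.71808741 -285.17761214   14.        ]
bluetile top [ 432.80194985 -285.15634071   14.        ]
tab scene z228 [ 429.25696775 -282.4736124   228.        ] (array([ 421.68099313, -287.06785758,  222.7829222 ]), np.float64(5.078256947428615))
pos [ 531.1 -188.2  373.6] F [1.1 0.9 0.1] w 84.8 t 13.9 | shift [-2.62  1.05 -2.49] shift if turned [-2.61  1.09 -2.49] turn [-0.06  0.01  0.12]
```

>>> {"api": "apply_moves", "payload": {"commands": [[[-0.5,0.1,-0.5,0,0,0.1],[-0.6,0.2,-0.6,0,0,0],[-0.6,0.3,-0.6,0,0,0],[-0.5,0.3,-0.5,0,0,0],[-0.3,0.1,-0.2,0,0,0],[0,0,0,0,0,0]]]}}

```text
clock: 14.37
eef_pos: [434.9, -281.0, 331.9]
tool_rot: [-1.565, -0.011, -0.003]
force: [-0.3, 0.7, 0.6]
width: 84.6
```

```bash
python3 - <<'E'
from h import *
go(426,-286,210,-1)
d=shot('wrist','w8.png')
print(proj(d,[[426,-286,250],[426,-286,14]]))
i=d['image'][130:400,200:440]; cv2.imwrite('pics/c8.png',cv2.resize(i,None,fx=2,fy=2)[:,:,::-1])
E
```

```text
pos [ 434.9 -281.   331.9] F [-0.3  0.7  0.6] w 84.6 t 14.4 | shift [-0.26  3.04 -0.14] shift if turned [-0.22  3.05 -0.13] turn [-0.07  0.17  0.12]
[[299.3333994  259.25476863]
 [305.55751614 198.12914227]]
```

View pics/c8.png

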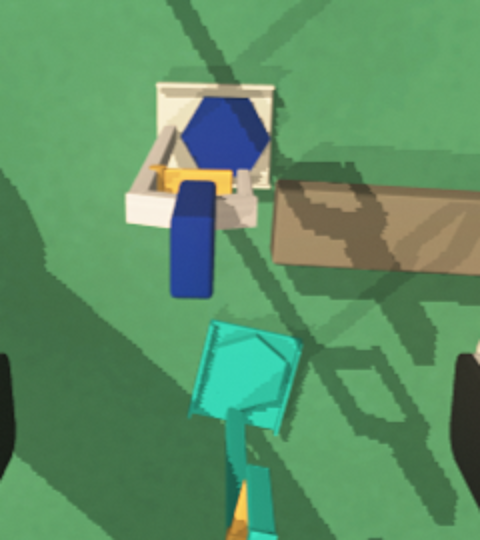

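>>> {"api": "apply_moves", "payload": {"commands": [[[-0.2,0.3,-0.1,-0.07,0.3,0.1],[-0.06,0.6,-0.05,0,0,0],[0,0.6,0,0,0,0],[0,0.6,0,0,0,0],[0,0.4,0,0,0,0],[0,0,0,0,0,0]]]}}

```text
clock: 14.92
eef_pos: [443.3, -279.7, 231.4]
tool_rot: [-1.572, -0.018, -0.011]
force: [-0.8, 1.0, -0.7]
width: 85.1
```

```bash
python3 -c "
from h import *
go(424,-286,210,-2)"
```

```text
pos [ 443.3 -279.7  231.4] F [-0.8  1.  -0.7] w 85.1 t 14.9 | shift [-0.49  0.53 -0.16] shift if turned [-0.48  0.53 -0.17] turn [0.01 0.27 0.2 ]
```

>>> {"api": "apply_moves", "payload": {"commands": [[[-0.3,0.2,-0.1,0,0.25,0.2],[-0.2,0.2,-0.06,0,0,0],[-0.05,0.1,0,0,0,0],[0,0,0,0,0,0]]]}}

```text
clock: 15.25
eef_pos: [424.9, -284.3, 211.1]
tool_rot: [-1.572, -0.002, -0.028]
force: [-0.7, 0.2, -0.8]
width: 84.9
```

```bash
python3 -c "
from h import *
go(424,-286,210,-2)"
```

```text
pos [ 424.9 -284.3  211.1] F [-0.7  0.2 -0.8] w 84.9 t 15.2 | shift [-0.02  0.03 -0.04] shift if turned [-0.02  0.03 -0.04] turn [0.02 0.08 0.02]
```

>>> {"api": "apply_moves", "payload": {"commands": [[[0,0,-0.02,0,0,0],[0,0,0,0,0,0],[0,0,0,0,0,0],[0,0,0,0,0,0],[0,0,0,0,0,0],[0,0,0,0,0,0],[0,0,0,0,0,0],[0,0,0,0,0,0]]], "claw": 0}}

```text
clock: 15.92
eef_pos: [425.4, -285.9, 213.4]
tool_rot: [-1.573, -0.006, -0.029]
force: [-0.0, 0.0, -0.6]
width: 13.5
```

>>> {"api": "apply_moves", "payload": {"commands": [[[0,-0.5,0,0,0,0],[0,-0.6,0,0,0,0],[0.2,-0.6,0.3,0,0,0],[0.4,-0.4,0.4,0,0,0],[0.5,0,0.4,0,0,0],[0.6,0,0.4,0,0,0],[0.6,0,0.4,0,0,0],[0.3,0,0.3,0,0,0]]]}}

```text
clock: 16.58
eef_pos: [530.0, -200.0, 298.9]
tool_rot: [-1.57, 0.001, -0.041]
force: [0.4, 0.5, -3.3]
width: 13.3
```

```bash
python3 -c "
from h import *
go(585,-185.5,299,-1.6)"
```

```text
pos [ 530.  -200.   298.9] F [ 0.4  0.5 -3.3] w 13.3 t 16.6 | shift [ 1.36 -0.    0.42] shift if turned [ 1.36 -0.    0.4 ] turn [-0.01 -0.15 -0.01]
```

>>> {"api": "apply_moves", "payload": {"commands": [[[0.4,0,0.15,0,-0.15,0],[0.4,0,0.15,0,0,0],[0.3,0,0.1,0,0,0],[0.2,0,0,0,0,0],[0,0,0,0,0,0]]]}}

```text
clock: 17.0
eef_pos: [588.0, -176.7, 294.9]
tool_rot: [-1.565, 0.005, -0.016]
force: [1.2, -1.0, -3.4]
width: 13.3
```

```bash
python3 - <<'E'
from h import *
d=shot('wrist','w9.png')
go(655,-185.5,299,-1.6)
print(proj(d,[[654,-185.5,200]]))
i=d['image'][130:350,220:520]; cv2.imwrite('pics/c9.png',cv2.resize(i,None,fx=2,fy=2)[:,:,::-1])
E
```

```text
pos [ 586.8 -176.7  294.7] F [-0.1  0.8 -4. ] w 13.0 t 17.1 | shift [ 1.71 -0.12 -0.19] shift if turned [ 1.71 -0.11 -0.17] turn [-0.07  0.13 -0.07]
[[414.76668685 256.93687127]]
```

View pics/c9.png

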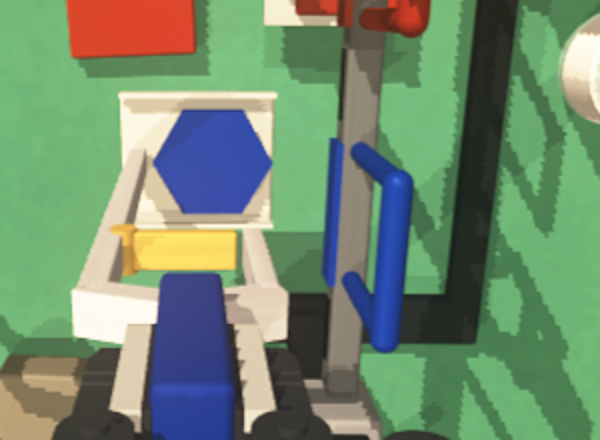

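>>> {"api": "apply_moves", "payload": {"commands": [[[0.3,-0.05,-0.1,-0.05,0.1,-0.05],[0.4,-0.05,-0.1,0,0,0],[0.4,0,0,0,0,0],[0.4,0,0,0,0,0],[0.2,0,0,0,0,0],[0,0,0,0,0,0]]]}}

```text
clock: 17.55
eef_pos: [648.7, -191.6, 297.4]
tool_rot: [-1.569, 0.011, -0.036]
force: [0.6, -0.5, -3.1]
width: 13.5
```

```bash
python3 -c "
from h import *
go(654,-186.5,235,-1.6)"
```

```text
pos [ 648.7 -191.6  297.4] F [ 0.6 -0.5 -3.1] w 13.5 t 17.6 | shift [0.15 1.56 0.13] shift if turned [0.13 1.56 0.13] turn [-0.02 -0.09 -0.12]
```

>>> {"api": "apply_moves", "payload": {"commands": [[[0.12,0,0.1,0,-0.08,-0.1],[0,0.2,0,0,0,0],[0,0.2,0,0,0,0],[0,0.2,0,0,0,0],[0,0.2,0,0,0,0],[0,0.2,0,0,0,0],[0,0.15,0,0,0,0]]]}}

```text
clock: 18.13
eef_pos: [648.8, -189.5, 249.2]
tool_rot: [-1.569, 0.003, -0.033]
force: [-2.5, 0.2, -2.5]
width: 13.4
```

>>> {"api": "apply_moves", "payload": {"commands": [[[0.1,0.12,0.05,0,0,0],[0.03,0.12,0,0,0,0],[0,0.1,0,0,0,0],[0,0.02,0,0,0,0]]]}}

```text
clock: 18.47
eef_pos: [653.3, -186.6, 230.6]
tool_rot: [-1.568, 0.007, -0.033]
force: [-1.0, 0.7, 3.5]
width: 13.4
```

Force is +3.5 N and the bar is at about z 183, so it's seated on the crown. Releasing.

>>> {"api": "apply_moves", "payload": {"commands": [[[0,0,0,0,0,0],[0,0,0,0,0,0],[0,0,0,0,0,0],[0,0,0,0,0,0]]], "claw": 85}}

```text
clock: 18.8
eef_pos: [655.3, -187.3, 232.5]
tool_rot: [-1.569, 0.002, -0.032]
force: [0.4, 0.4, -0.8]
width: 61.1
```

>>> {"api": "apply_moves", "payload": {"commands": [[[0,-0.5,0,0,0,0],[0,-0.8,0,0,0,0],[0,-0.9,0,0,0,0],[0,-0.9,0,0,0,0],[-0.5,-0.6,0,0,0,0],[-1,-0.2,0,0,0,0],[-1,0,0.4,0,0,0],[-1,0,0.6,0,0,0]]]}}

```text
clock: 19.47
eef_pos: [521.6, -149.2, 395.1]
tool_rot: [-1.577, -0.004, -0.034]
force: [0.1, 1.4, 1.6]
width: 85.1
```

```bash
python3 - <<'E'
from h import *
go(480,318,330,0)
s=shot('scene','s3.png')['image']
cv2.imwrite('pics/c10.png',cv2.resize(s[190:350,150:540],None,fx=2.05,fy=2.05,interpolation=cv2.INTER_CUBIC)[:,:,::-1])
T=ld('top0.png');S=ld('s3.png')
print('handle',two(T,(160,254),S,(486,220)),[onz(T,p,233) for p in((165,238),(156,270))])
E
```

```text
pos [ 521.6 -149.2  395.1] F [0.1 1.4 1.6] w 85.1 t 19.5 | shift [-1.45  1.55 11.65] shift if turned [-1.04  1.63 11.68] turn [ 0.07 -0.39  0.04]
handle (array([492.91870233, 291.80030247, 219.82000544]), np.float64(3.0802595569618108)) [array([527.70258986, 275.89249472, 233.        ]), array([456.34526939, 293.05970391, 233.        ])]
```

View pics/c10.png

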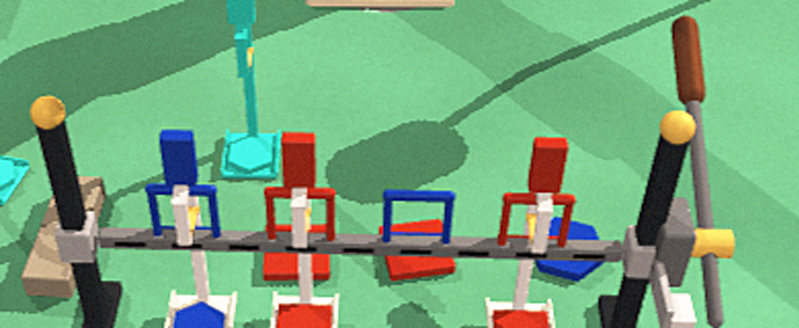

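All three hang upright with their trays below the rail: blue at crop (180,210), reds at (300,215) and (545,220). Next is the lever, whose handle measures about (493,292,220).

>>> {"api": "apply_moves", "payload": {"commands": [[[-0.1,0,0.5,0,0,0],[-0.1,0,1,0,0,0],[-0.1,0,1,0,0,0],[-0.1,0,1,0,0,0],[-0.1,0,1,0,0,0],[-0.1,0,1,0,0,0],[-0.1,0,1,0,0,0],[-0.1,0,1,0,0,0]]], "claw": 0}}

```text
clock: 20.18
eef_pos: [487.1, 159.4, 401.9]
tool_rot: [-1.56, -0.003, -0.056]
force: [0.5, 0.7, -0.2]
width: -0.0
```

>>> {"api": "apply_moves", "payload": {"commands": [[[0,0,1,0,0,0],[0,0.3,1,0,0,0],[0,0.4,0.9,0,0,0],[0,0.4,0.5,0,0,0],[0,0.3,0,0,0,0],[0,0,0,0,0,0]]]}}

```text
clock: 20.68
eef_pos: [493.1, 315.6, 349.2]
tool_rot: [-1.547, -0.008, -0.038]
force: [0.0, -0.8, -0.5]
width: -0.2
```

```bash
python3 -c "
from h import *
go(485,291,262,-1.6)"
```

```text
pos [493.1 315.6 349.2] F [ 0.  -0.8 -0.5] w -0.2 t 20.7 | shift [-0.2   2.16 -0.67] shift if turned [-0.19  2.18 -0.62] turn [-0.27 -0.11  0.1 ]
```

>>> {"api": "apply_moves", "payload": {"commands": [[[-0.1,0.2,-0.3,-0.25,-0.1,0.1],[-0.1,0.5,-0.3,0,0,0],[0,0.6,0,0,0,0],[0,0.5,0,0,0,0],[0,0.1,0,0,0,0],[0,0,0,0,0,0]]]}}

```text
clock: 21.18
eef_pos: [486.7, 284.0, 274.6]
tool_rot: [-1.572, -0.004, -0.032]
force: [0.0, 0.4, 0.6]
width: -0.3
```

```bash
python3 - <<'E'
from h import *
go(485,291,240,-1.6)
d=shot('wrist','w10.png'); cv2.imwrite('pics/w10.png',d['image'][:,:,::-1])
E
```

```text
pos [486.7 284.  274.6] F [0.  0.4 0.6] w -0.3 t 21.2 | shift [-0.05  0.87  0.18] shift if turned [-0.05  0.87  0.17] turn [ 0.02 -0.05  0.05]
```

View pics/w10.png

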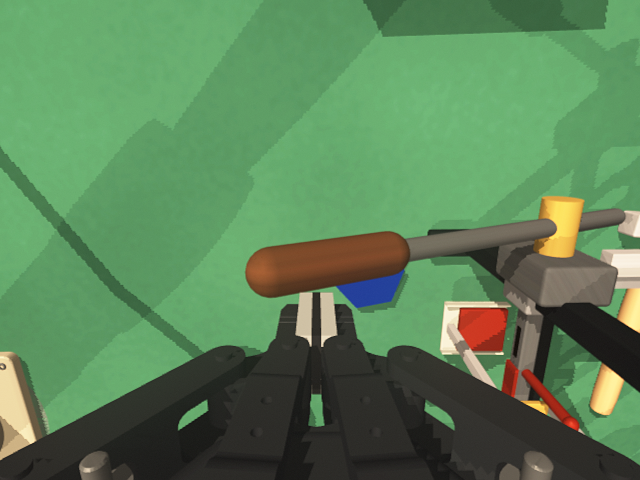

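```bash
python3 -c "
from h import *
d=ld('w10.png')
for z in (220,233): print([onz(d,p,z).round(1) for p in ((317,268),(328,265),(250,272),(408,247))])
print(two(d,(328,265),ld('top0.png'),(160.5,253)),two(d,(328,265),ld('s3.png'),(486,220)), proj(d,[[486.7,284,274.6]]))
"
```

```text
[array([488.2, 282.6, 220. ]), array([494.4, 284.1, 220. ]), array([450.5, 281.4, 220. ]), array([538.7, 293.2, 220. ])]
[array([488.3, 287.4, 233. ]), array([494.1, 288.9, 233. ]), array([453.1, 286.4, 233. ]), array([535.4, 297.3, 233. ])]
(array([494.37242005, 286.67892449, 226.97255345]), np.float64(0.30869791597021173)) (array([495.97821519, 288.85358027, 224.96957748]), np.float64(6.446624691029747)) [[314.12754216 310.51632312]]
```

>>> {"api": "apply_moves", "payload": {"commands": [[[0,0.2,0.08,0,0,0],[0,0.3,0,0,0,0],[0,0.3,0,0,0,0],[0,0.3,0,0,0,0],[0,0.3,0,0,0,0],[0,0.3,0,0,0,0]]]}}

```text
clock: 21.73
eef_pos: [495.5, 289.9, 217.0]
tool_rot: [-1.558, -0.022, -0.033]
force: [-3.5, -0.2, 11.9]
width: -0.3
```

```bash
python3 -c "
from h import *
go(485,288,98,-1.6)"
```

```text
pos [495.5 289.9 217. ] F [-3.5 -0.2 11.9] w -0.3 t 21.7 | shift [-0.32  2.97 -0.09] shift if turned [-0.26  2.97 -0.06] turn [-0.14 -0.06  0.25]
```

>>> {"api": "apply_moves", "payload": {"commands": [[[-0.1,0.3,-0.03,-0.1,0,0.2],[-0.1,0.3,0,0,0,0],[-0.1,0.3,0,0,0,0],[-0.1,0.3,0,0,0,0],[-0.05,0.3,0,0,0,0],[-0.05,0.3,0,0,0,0]]]}}

```text
clock: 22.23
eef_pos: [484.8, 290.5, 155.6]
tool_rot: [-1.556, -0.021, -0.033]
force: [-1.2, -3.2, 10.4]
width: -0.1
```

```bash
python3 -c "
from h import *
go(485,288,98,-1.6)"
```

```text
pos [484.8 290.5 155.6] F [-1.2 -3.2 10.4] w -0.1 t 22.2 | shift [-0.02  1.44 -0.08] shift if turned [ 0.01  1.44 -0.06] turn [-0.17 -0.06  0.24]
```

>>> {"api": "apply_moves", "payload": {"commands": [[[-0.04,0.35,-0.05,-0.15,0,0.2],[-0.04,0.35,-0.05,0,0,0],[0,0.35,0,0,0,0],[0,0.35,0,0,0,0],[0,0.3,0,0,0,0]]]}}

```text
clock: 22.65
eef_pos: [492.5, 290.6, 99.0]
tool_rot: [-1.555, -0.021, -0.033]
force: [-35.2, -13.2, 139.8]
width: -0.3
```

```bash
python3 -c "
from h import *
go(485,288,98,-1.6)"
```

```text
pos [492.5 290.6  99. ] F [-35.2 -13.2 139.8] w -0.3 t 22.6 | shift [-0.19  0.02 -0.07] shift if turned [-0.18  0.03 -0.07] turn [-0.18 -0.05  0.24]
```

The lever met its stop harder than I intended: the wrist reads about 140 N, over the 120 N limit. Backing off at once.

>>> {"api": "apply_moves", "payload": {"commands": [[[0,-0.2,0,0,0,0],[0,-0.5,0,0,0,0],[0,-0.8,0,0,0,0],[0,-0.9,0,0,0,0],[0,-0.9,0,0,0,0],[-0.3,-0.9,0,0,0,0],[-0.3,-0.5,0,0,0,0],[0,0,0,0,0,0]]]}}

```text
clock: 23.32
eef_pos: [470.5, 289.2, 304.0]
tool_rot: [-1.545, -0.034, -0.035]
force: [0.3, 0.3, 0.2]
width: -0.0
```

```bash
python3 - <<'E'
from h import *
go(485,288,98,-1.6)
s=shot('scene','s4.png')['image']
cv2.imwrite('pics/c11.png',cv2.resize(s[150:390,90:530],(800,436),interpolation=cv2.INTER_CUBIC)[:,:,::-1])
E
```

```text
pos [470.5 289.2 304. ] F [0.3 0.3 0.2] w -0.0 t 23.3 | shift [ 0.19  5.16 -0.15] shift if turned [ 0.36  5.15 -0.02] turn [-0.3  -0.08  0.39]
```

View pics/c11.png

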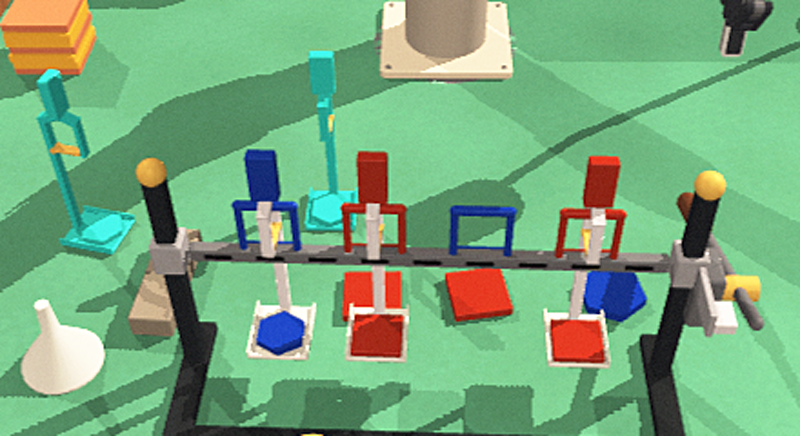

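The rack is up: the trays at crop (280,335), (377,335) and (577,340) are well off the table. All three hangers hang and the lever is down. Handing in.

```bash
python3 -c "
from h import *
finish_job()"
```

```text
the job is handed in; nothing more can be done
```

The hangers are clipped and the rack is raised, but **I probably broke the 120 N wrist-force limit** when the lever hit its stop. My last press step went too far: the wrist read about 140 N, mostly downward, so the run may be judged failed for that. I backed off at once, but it can't be undone.

- **Clipping:** I clipped the three hangers present, two red and one blue, each onto an eye of its own colour. Only about 2–6 N showed at the wrist while pushing them on.
- **Lever and rack:** I pressed the lever down to its stop with closed fingers, then withdrew. The lever angle was not measured directly; the fingertips got down to z 99 mm, where the stop was expected.
- **Last picture before handing in:** all three hangers hang upright, the rack is up, the lever is down, and the bystanders in view look unmoved. The robot was clear, with the fingertips at z 304 mm and about 0 N at the wrist. I judged the gates shut from how the hangers hang and did not measure them.

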